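# Pop the wrong cell out of the charger and catch it

## Task

Somebody has put an ordinary green cell into the charger beside the white rechargeable one. Press the eject key behind the green cell so that it pops out over the lip, and catch it with the other finger before it rolls off the charger's sloping front; leave the white cell in its bay, lift nothing, and disturb nothing round about. Finish with that finger still there, holding the green cell square against the front of the lip with light pressure, ready for me to take: the program ends while holding.

Things in the scene. Friction and masses are not known exactly. Their poses are not given: they have to be found in the camera images.
- charger: Dark grey two-bay charger, fixed to the worktop, 110 mm deep (x), 142 wide (y), 31 high. Origin: on the worktop, under the midpoint between the bays; its x points to its back, y to its left, z up. Back to front: low deck (top z = 9 mm, x = 18 to 56) with two light grey eject keys, rear wall (x = 9 to 18, top z = 31), bays side by side, lip, sloping apron.
- bay_left (a point): Middle of the floor of the left bay: charger x = 0, y = +34, z = 16 mm. The bay is 16 mm wide in x, 53 mm long in y. Pressing its key drives two prongs up and forward from its rear and floor; near the end of the key's travel the cell tips over the lip, drops on the apron and rolls off the front unless something stands there.
- bay_right (a point): The same of the right bay: charger x = 0, y = -34, z = 16 mm. The spine between the bays (15 mm wide) and the cheeks at the outer ends (9 mm wide) are 30 mm high and reach from x = -12 to 18 mm.
- lip (a point): Front face of the lip at charger x = -12, y = 0, z = 12 mm, where the apron begins. The lip is 4 mm thick (x = -8 to -12) with a rounded top at z = 20 mm, 8 mm above the apron. A cell held against its front has its axis at about x = -19 mm, z = 18 mm.
- apron_edge (a point): Middle of the front edge of the apron: charger x = -55, y = 0, z = 4 mm. The apron is a smooth plane without side walls that falls from z = 12 mm at the lip (x = -12) to this edge. A cell stopped well away from its middle swings round the finger and rolls on.
- key_left (a joint): Eject key behind the left (+y) bay: 0 at rest, grows in m as it is pressed straight down, 0.009 at the stop. Spring 0.9 N at rest to 2.5 N at the stop; it springs back when released.
- key_right (a joint): Eject key behind the right (-y) bay, same as the left one.
- key_left_top (a point): Middle of the top face of the left key, a light grey flat pad 27 mm (x) by 44 mm (y) with a small eject sign; at charger x = 38.5 mm, y = +34 mm, z = 21.5 mm at rest and 12.5 mm fully pressed (moves with the key).
- key_right_top (a point): Middle of the top face of the right key, same as the left one but at charger y = -34 mm.
- green_cell_mid (a point): Middle of the green cell, a smooth AA battery, green with a silver end, 14.4 mm across, 50 mm long, about 23 g, free to roll. It lies in one of the two bays at the start, its axis along the charger's y.
- green_cell: The same green cell; its own y axis is the axis of the cylinder (the origin lies on its skin and turns as it rolls: use green_cell_mid for where it is).
- white_cell_mid (a point): Middle of the white rechargeable AA cell with a blue ring at one end, same size, lying in the other bay; it must stay there.
- spare_cell: A loose green cell lying on the worktop to the right of the charger; bystander.
- pen: A loose black pen, 145 mm long, lying behind the charger; bystander.
- tape_roll: A loose roll of tape, 104 mm across, 25 high, right of the charger; bystander.

How it is judged:
By the outcome, as a careful person would: the job done as asked, in the order asked, and still so for the second after the job is handed in, while the arm keeps its last pose, push and grip.
It also fails if it takes over 45 s, if anything falls off the work surface, if the arm or the gripper's body presses on something with over 40 N, if the wrist force passes 120 N, or if a joint passes its speed limit or range.

## Robot

A 6-joint arm with a two-finger parallel gripper is mounted at the origin on a cart in front of the work surface, level with it; the furniture and walls round the work are solid. World frame = base frame: x ahead of the robot, y to its left, z up, the work surface at z = 0. Lengths are in m, angles in rad, forces in N, time in s.
With the tool pointing down it reaches from about 0.35 to 0.975 m from the base axis. Payload 4.9 kg.
Tool frame: the origin (TCP) lies at the very end of the fingers, on their centre line; the grasp point (between the pads) lies 19 mm behind it (ctrl.grip_point_offset is the distance from the TCP to the grasp point, in m); z points along the fingers, y is the line along which they close (so a half turn about z gives the same grasp; the last joint's range is limited). The gripper opens to 85 mm and grips with 20 to 120 N. Pads are 22 mm wide; open, the fingers measure 114 mm over their backs; the gripper's body (76 mm by 85 mm) begins 54 mm behind the grasp point. The pads swing forward as they close: fully open they stand 13 mm farther back than shut.
Start: joints at [1.186, 0.053, 1.613, -0, 1.476, -0.119], TCP at [0.164, 0.603, 0.231] pointing down, gripper open.
Joint ranges: [-3.01, 3.01], [-1.01, 2.22], [0.06, 2.58], [-1.02, 4.17], [0.09, 2.62], [-3.14, 3.14]. Speed limits (rad/s): [2.57, 2.57, 3.14, 3.14, 3.14, 3.14].

## Interface

Orientations are given as a rotation vector (axis times angle).
In Python, from station import ctrl gives the robot as it stands.
- The arm moves only by the tool send_rows, never from a script. Its argument "rows" is a list of rows, each a list of 3 entries, a list of its own where there are three numbers: the finger opening in cm, from 0 to 8.54, then the shift along the tool's x, y, z in cm, then the turn about the tool's z in degrees. A call has 1 to 10 rows; each row shifts and turns the commanded pose from where the row before left it, along the tool's axes as they then stand; what a row does not reach is not made up. A row lasts 1/8 s, in which the tool goes at most 62.5 mm and 10.7 degrees, less where a joint would pass 70% of its speed; a pose out of reach is approached as far as the arm can. A call with a gripper value outside its range is refused whole. The fingers move at their own pace and stop on an object; "newtons" is the grip in N (left out, the last holds). Time passes only in rows, so rows that do not move let the fingers close. It gives the time, the measured TCP pose, the force, the opening and the grip force at its end, in the units of the state.
- ctrl.get_obs(): the state, without advancing time (a new reading comes with each control period).
- ctrl.get_image(name): name is "side" or "top" or "wrist"; returns a dict with "frame" (480x640x3 uint8, red, green, blue), "range_z" (480x640 float32, m along the optical axis (not along the pixel's ray), 0 where there is no reading), "fx", "fy", "cx", "cy" (pixels), "k1" (the pictures are not rectified: a ray, as slopes to the right and down, at radius r is drawn at 1 + k1 r^2 times it, then the intrinsics apply), "cam_to_world" (4x4, takes a point from camera to world coordinates). Camera axes: x right, y down, z forward; pixel columns grow to the right and rows downward; lengths in m; the calibration is good to about 2 mm. A picture is of the moment at which its call begins.
- ctrl.finish_job(): hands the job in; it is judged then, once.
The state is a dict: "t": time; "q": joint angles; "dq": joint speeds; "effort": joint torques, N m; "tool_pos": TCP position; "tool_rot": TCP orientation; "contact_force": force on the tool from outside, world axes, zero at the start; "wrist_torque": the same for the moment, N m; "opening": finger opening in m; "grip_force": force on a finger pad.
Only numpy, scipy, OpenCV 4.12 (cv2) and the standard library are available. Lean on these libraries where they do the work, as an engineer would, in place of code of your own. Each camera call takes 0.05 s, during which the arm holds its last target. There are 200 camera calls.

## Working session

There is one attempt and no reset: what is moved stays moved. The work goes in short steps, Python scripts to look and compute and a tool call to move; the robot and the scene stay as the last step left them, time stands still between calls to the robot, and variables do not carry over. Pictures are saved under pics/ and viewed, at most 10 in all, crops included, and the job is handed in when it is done.

Besides the shell and the picture viewer there is one more tool, called after "Request:" by a JSON object that holds its "api" and its "payload", one argument or row to a line. send_rows: Moves the arm, as the interface text tells. Its arguments: {"type":"object","properties":{"rows":{"type":"array","items":{"type":"array"}},"newtons":{"type":"number"}},"required":["rows"]}

```bash
ls; mkdir -p pics; python3 - <<'E'
from station import ctrl
import cv2,numpy as np
for n in("top","side"):
    im=ctrl.get_image(n); cv2.imwrite(f"pics/{n}0.png",im["frame"][:,:,::-1]); np.savez(f"{n}0.npz",**{k:v for k,v in im.items()})
    print(n,im["fx"],im["k1"],np.round(im["cam_to_world"],3).tolist())
print(ctrl.get_obs())
E
```

```text
pics
top 569.0140994716282 -0.025156090537315823 [[0.012, -0.981, 0.195, 0.313], [-1.0, -0.008, 0.023, -0.323], [-0.021, -0.195, -0.981, 1.095], [0.0, 0.0, 0.0, 1.0]]
side 538.5458085782674 -0.09062724988133133 [[-0.982, 0.162, -0.093, 0.579], [0.187, 0.865, -0.466, 0.086], [0.006, -0.475, -0.88, 0.796], [0.0, 0.0, 0.0, 1.0]]
{'t': 0.1, 'q': array([ 1.18599067e+00,  5.33288116e-02,  1.61417523e+00, -7.33512793e-06,
        1.47602004e+00, -1.18990888e-01]), 'dq': array([ 0.00059849, -0.00131719, -0.0030511 , -0.00061761,  0.00078314,
        0.00118755]), 'effort': array([ 9.20437060e-05, -3.94894624e+01, -3.71366680e+01, -9.41829262e-05,
        3.84327941e-03,  4.70478994e-05]), 'tool_pos': array([0.16396246, 0.60251124, 0.23015136]), 'tool_rot': array([-4.16248546e-01, -3.11341498e+00,  2.94054648e-03]), 'contact_force': array([-0.44773729, -0.42819033,  0.24536266]), 'wrist_torque': array([ 0.03507108, -0.00928576, -0.02212169]), 'grip_force': 0.0, 'opening': 0.08533816535937051}
```

View pics/top0.png

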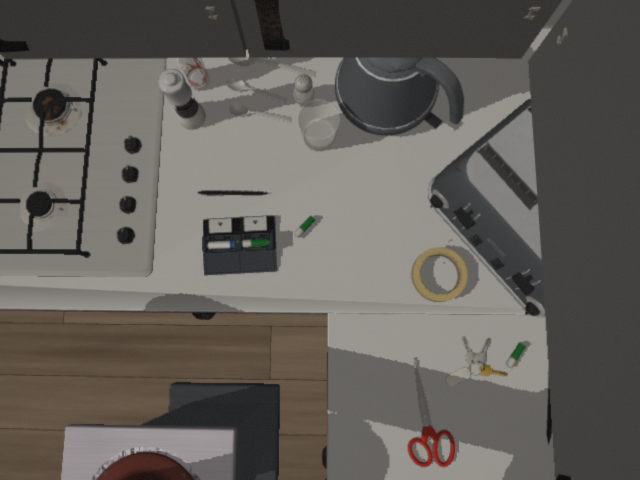

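View pics/side0.png

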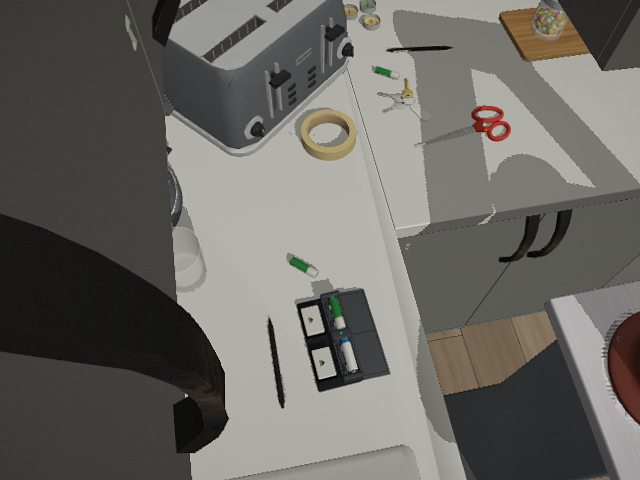

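The green cell is in the right bay: top view at about (257,243), with the white one at (222,245). The charger's keys are at (220,225) and (256,223), and its front faces the robot. Next I'll measure its pose.

```bash
cat >h.py <<'E'
import numpy as np,cv2
def world(im,uv,z=None):
    """pixels -> world, by depth or on plane z"""
    K=np.array([[im["fx"],0,im["cx"]],[0,im["fy"],im["cy"]],[0,0,1]],float)
    uv=np.atleast_2d(np.array(uv,float))
    s=cv2.undistortPoints(uv[:,None],K,np.array([float(im["k1"]),0,0,0]))[:,0]
    T=im["cam_to_world"]; d=np.c_[s,np.ones(len(s))]
    if z is None: r=im["range_z"][uv[:,1].astype(int),uv[:,0].astype(int)]
    else: r=(z-T[2,3])/(d@T[2,:3])
    return (d*np.reshape(r,(-1,1)))@T[:3,:3].T+T[:3,3]
E
python3 - <<'E'
from h import *
for n,box in(("top",(195,205,285,280)),("side",(290,280,395,395))):
    im=dict(np.load(f"{n}0.npz")); f=im["frame"].astype(int); 
    x0,y0,x1,y1=box; vv,uu=np.mgrid[y0:y1,x0:x1]; sub=f[y0:y1,x0:x1]; R,G,B=sub[...,0],sub[...,1],sub[...,2]
    P=world(im,np.c_[uu.ravel(),vv.ravel()])
    P=P.reshape(*uu.shape,3)
    dark=(sub.max(2)<110)
    m=(P[...,2]>0.003)&(P[...,2]<.05)
    print(n,"h pts",m.sum())
    for name,mk in(("dark",dark),):
        mk=cv2.morphologyEx(mk.astype(np.uint8),cv2.MORPH_CLOSE,np.ones((15,15)))
        c=max(cv2.findContours(mk,0,2)[0],key=cv2.contourArea)
        print("rect px",[ (round(a+x0),round(b+y0)) for a,b in cv2.boxPoints(cv2.minAreaRect(c))])
    for name,mk,z in(("green",(G>R+35)&(G>B+25),.03),("pads",(sub.min(2)>130),.0215)):
        nn,lab,st,ce=cv2.connectedComponentsWithStats(mk.astype(np.uint8))
        for i in range(1,nn):
            if st[i,4]>40:
                w=world(im,ce[i]+[x0,y0],z)[0]; 
                q=P[lab==i]; print(name,np.round(ce[i]+[x0,y0],1),st[i,4],"plane",np.round(w,4),"depth med",np.round(np.median(q,0),4))
    big=cv2.resize(f[y0-5:y1+5,x0-5:x1+5].astype(np.uint8),None,fx=6,fy=5 if n=="side" else 6,interpolation=cv2.INTER_CUBIC)
    cv2.imwrite(f"pics/{n}crop.png",big[:,:,::-1]); print(big.shape)
E
```

```text
top h pts 4126
rect px [(195, 215), (284, 215), (284, 279), (195, 279)]
green [259.3 242.4] 100 plane [ 0.4947 -0.2019  0.03  ] depth med [ 0.4947 -0.2029  0.0293]
pads [234.2 236.3] 2176 plane [ 0.5078 -0.1523  0.0215] depth med [ 5.432e-01 -1.426e-01 -3.000e-04]
pads [254.7 223.6] 217 plane [ 0.533  -0.191   0.0215] depth med [ 0.5322 -0.1917  0.0215]
pads [219.6 225.4] 218 plane [ 0.5289 -0.1231  0.0215] depth med [ 0.5279 -0.1228  0.0212]
pads [218.1 244.9] 99 plane [ 0.4907 -0.1218  0.0215] depth med [ 0.4893 -0.1226  0.0287]
(510, 600, 3)
side h pts 6577
rect px [(287, 305), (366, 279), (397, 374), (319, 400)]
green [335.3 307.1] 159 plane [ 0.4946 -0.1989  0.03  ] depth med [ 0.4946 -0.1991  0.0292]
pads [344.6 338. ] 4977 plane [ 0.4899 -0.1514  0.0215] depth med [ 4.731e-01 -1.581e-01 -3.000e-04]
pads [312.2 320.2] 446 plane [ 0.5323 -0.1878  0.0215] depth med [ 0.5319 -0.1875  0.0209]
pads [340.2 322.1] 73 plane [ 0.4914 -0.177   0.0215] depth med [ 0.4923 -0.1742  0.0289]
pads [349.7 355.9] 216 plane [ 0.4882 -0.1232  0.0215] depth med [ 0.4894 -0.1205  0.0295]
pads [323.6 362.5] 494 plane [ 0.5278 -0.1206  0.0215] depth med [ 0.5275 -0.1206  0.0214]
(625, 690, 3)
```

View pics/topcrop.png

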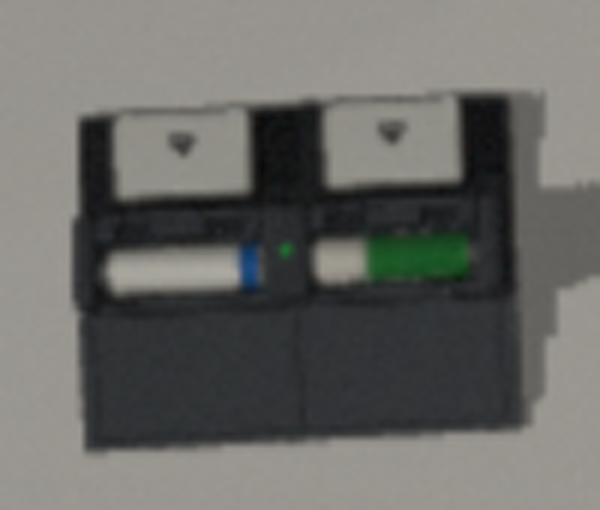

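```bash
cat >>h.py <<'E'
from scipy.spatial.transform import Rotation as Ro
KEY=np.array([.5327,-.1894]); YAW=np.radians(3.6)
def goal(cx=1.,z=.06,sgn=1,key=KEY,yaw=YAW):
    X=np.array([np.cos(yaw),np.sin(yaw),0]); p=np.r_[key+(cx-38.5)*1e-3*X[:2],z]
    y=sgn*X; zz=np.array([0,0,-1.]); return p,np.c_[np.cross(y,zz),y,zz]
def delta(o,p,R):
    R0=Ro.from_rotvec(o["tool_rot"]).as_matrix()
    d=R0.T@(p-o["tool_pos"])*100; rel=R0.T@R
    return np.round(d,2),round(np.degrees(np.arctan2(rel[1,0],rel[0,0])),2)
E
python3 - <<'E'
from h import *; from station import ctrl
o=ctrl.get_obs(); print(Ro.from_rotvec(o["tool_rot"]).as_matrix().round(3))
for s in(1,-1):
    print(s,delta(o,*goal(z=.12,sgn=s)))
print(goal())
E
```

```text
[[-0.965  0.263 -0.001]
 [ 0.263  0.965 -0.002]
 [ 0.    -0.002 -1.   ]]
1 (array([-52.83, -67.91,  11.13]), np.float64(71.17))
-1 (array([-52.83, -67.91,  11.13]), np.float64(-108.83))
(array([ 0.495274  , -0.19175464,  0.06      ]), array([[-0.06279052,  0.99802673,  0.        ],
       [ 0.99802673,  0.06279052,  0.        ],
       [ 0.        ,  0.        , -1.        ]]))
```

Request:
{"api": "send_rows", "payload": {
  "rows": [
    [6.2,[-2.6,-3.4,0],0],
    [6.2,[-2.6,-3.4,0],0],
    [6.2,[-2.6,-3.4,0],0],
    [6.2,[-2.6,-3.4,0],0],
    [6.2,[-2.6,-3.4,0],0],
    [6.2,[-2.6,-3.4,0],0],
    [6.2,[-2.6,-3.4,0],0],
    [6.2,[-2.6,-3.4,0],0],
    [6.2,[-2.6,-3.4,0],0],
    [6.2,[-2.6,-3.4,0],0]
  ]
}}

```text
t: 1.35
tool_pos: [0.3258, 0.2053, 0.2309]
tool_rot: [-0.416, -3.114, 0.0]
contact_force: [1.4, -0.6, -0.9]
opening: 0.062
grip_force: 0.0
```

Request:
{"api": "send_rows", "payload": {
  "rows": [
    [6.2,[-2.6,-3.4,0],0],
    [6.2,[-2.6,-3.4,0],0],
    [6.2,[-2.6,-3.4,0],0],
    [6.2,[-2.6,-3.4,0],0],
    [6.2,[-2.6,-3.4,0],0],
    [6.2,[-2.6,-3.4,0],0],
    [6.2,[-2.6,-3.4,0],0],
    [6.2,[-2.6,-3.4,0],0],
    [6.2,[-2.6,-3.4,0],0],
    [6.2,[-2.6,-3.4,0],0]
  ]
}}

```text
t: 2.6
tool_pos: [0.4874, -0.191, 0.2307]
tool_rot: [-0.417, -3.113, -0.001]
contact_force: [0.2, 0.2, 0.4]
opening: 0.0622
grip_force: 0.0
```

Request:
{"api": "send_rows", "payload": {
  "rows": [
    [6.2,[0,0,1],10],
    [6.2,[0,0,1],10],
    [6.2,[0,0,1],10],
    [6.2,[0,0,1],10],
    [6.2,[0,0,1],10],
    [6.2,[0,0,1],10],
    [6.2,[0,0,1],10],
    [6.2,[0,0,1],1.2],
    [6.2,[0,0,0],0]
  ]
}}

```text
t: 3.72
tool_pos: [0.4865, -0.1893, 0.1499]
tool_rot: [-2.147, -2.29, 0.001]
contact_force: [-0.3, -0.1, 0.3]
opening: 0.062
grip_force: 0.0
```

```bash
python3 - <<'E'
from h import *; from station import ctrl
o=ctrl.get_obs(); print(o, delta(o,*goal(z=.1)))
im=ctrl.get_image("wrist"); cv2.imwrite("pics/w1.png",im["frame"][:,:,::-1]); np.savez("w1.npz",**im)
E
```

```text
{'t': 3.725, 'q': array([-5.13611647e-01, -1.29135536e-01,  1.92853041e+00,  1.08982690e-05,
        1.34472647e+00, -5.78075338e-01]), 'dq': array([-0.00061197, -0.00978945, -0.02040671,  0.0010157 ,  0.00577951,
        0.00233507]), 'effort': array([-1.86137203e-02, -2.96094203e+01, -3.53292096e+01, -1.06998912e-03,
       -3.63194919e-02,  3.78693966e-02]), 'tool_pos': array([ 0.48651654, -0.18925362,  0.14992903]), 'tool_rot': array([-2.14701977e+00, -2.29007977e+00,  9.25522673e-04]), 'contact_force': array([-0.34917125, -0.13540863,  0.31062741]), 'wrist_torque': array([0.02751799, 0.02643242, 0.01789352]), 'grip_force': 0.0, 'opening': 0.061978177493505975} (array([-0.31,  0.87,  4.99]), np.float64(0.09))
```

View pics/w1.png

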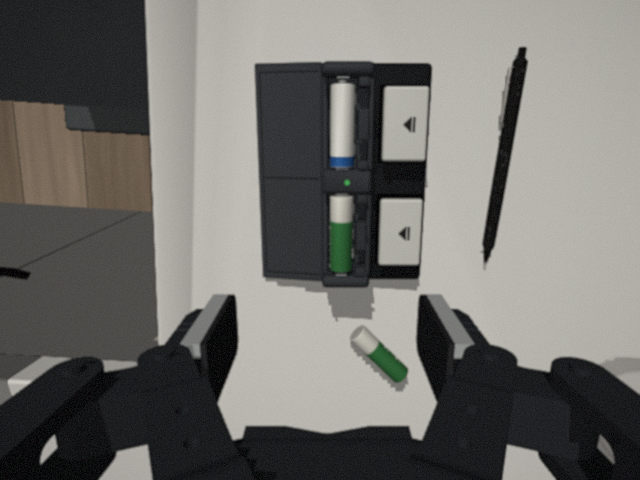

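The wrist view shows the right key at about (400,231), the left key at about (406,123) and the green cell at about (341,235). The fingers lie at x≈220 and 440, at the bottom. I'll refine the pose from this view.

```bash
python3 - <<'E'
from h import *
im=dict(np.load("w1.npz")); f=im["frame"].astype(int)
print(im["cam_to_world"].round(3).tolist())
x0,y0,x1,y1=375,75,435,280
s=f[y0:y1,x0:x1]; m=((s.min(2)>110)).astype(np.uint8)
# restrict to key height via depth
vv,uu=np.mgrid[y0:y1,x0:x1]; P=world(im,np.c_[uu.ravel(),vv.ravel()]).reshape(*uu.shape,3)
m&=((P[...,2]>.015)&(P[...,2]<.028)).astype(np.uint8)
m=cv2.morphologyEx(m,cv2.MORPH_CLOSE,np.ones((15,15)))
n,l,st,ce=cv2.connectedComponentsWithStats(m); K=[]
for i in range(1,n):
    if st[i,4]>500:
        c,wh,a=cv2.minAreaRect(np.argwhere(l==i)[:,::-1].astype(np.float32)); w=world(im,np.array(c)+[x0,y0],.0215)[0]; K.append(w); print(st[i],w.round(4),wh,np.median(P[l==i],0).round(4))
d=K[0]-K[1]; print(np.linalg.norm(d),np.degrees(np.arctan2(-d[0],d[1])))
print(world(im,[[341,194],[341,272]],.03).round(4), world(im,[[341,235]]).round(4))
E
```

```text
[[0.998, 0.063, 0.015, 0.482], [0.065, -0.964, -0.257, -0.124], [-0.002, 0.257, -0.966, 0.291], [0.0, 0.0, 0.0, 1.0]]
[   0   12   60   73 3465] [ 0.5286 -0.12    0.0215] (53.13125228881836, 79.33296966552734) [ 0.5285 -0.1194  0.0203]
[   0  124   47   66 3011] [ 0.5313 -0.1876  0.0215] (45.99999237060547, 64.99998474121094) [ 0.5309 -0.1875  0.0203]
0.0675956970534538 2.206038297211443
[[ 0.4925 -0.1644  0.03  ]
 [ 0.4962 -0.2145  0.03  ]] [[ 0.4944 -0.1902  0.0298]]
```

Request:
{"api": "send_rows", "payload": {
  "rows": [
    [6.2,[-0.24,0.8,2],0],
    [6.2,[0,0,2.5],0],
    [6.2,[0,0,2.5],0],
    [6.2,[0,0,2.5],0],
    [6.2,[0,0,1],0],
    [6.2,[0,0,0],0],
    [6.2,[0,0,0],0]
  ]
}}

```text
t: 4.65
tool_pos: [0.4964, -0.1921, 0.0477]
tool_rot: [2.149, 2.288, 0.001]
contact_force: [-0.0, 0.4, 0.5]
opening: 0.0621
grip_force: 0.0
```

```bash
sed -i 's/KEY=np.*;/KEY=np.array([.532,-.1888]);/' h.py; python3 - <<'E'
from h import *; from station import ctrl
o=ctrl.get_obs(); print(o["tool_pos"],o["contact_force"], delta(o,*goal(z=.045)))
im=ctrl.get_image("side"); c=cv2.resize(im["frame"][260:400,270:410],None,fx=4,fy=4)
w=ctrl.get_image("wrist")["frame"]
cv2.imwrite("pics/s2.png",c[:,:,::-1]);cv2.imwrite("pics/w2.png",w[:,:,::-1])
E
```

```text
[ 0.49635956 -0.19210748  0.04769113] [-0.02637718  0.41786009  0.52175769] (array([ 0.11, -0.17,  0.27]), np.float64(-0.01))
```

View pics/s2.png

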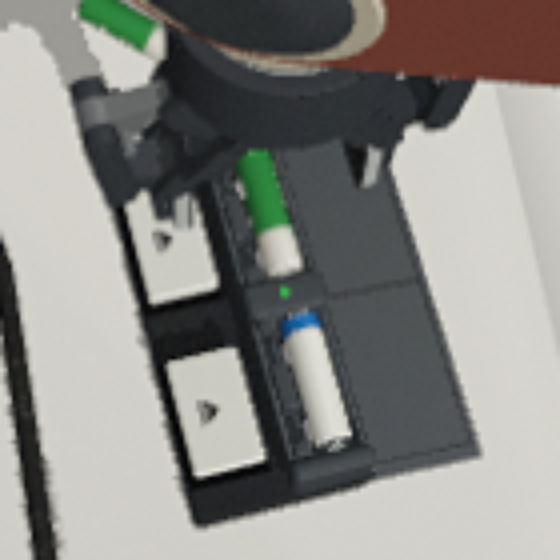

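View pics/w2.png

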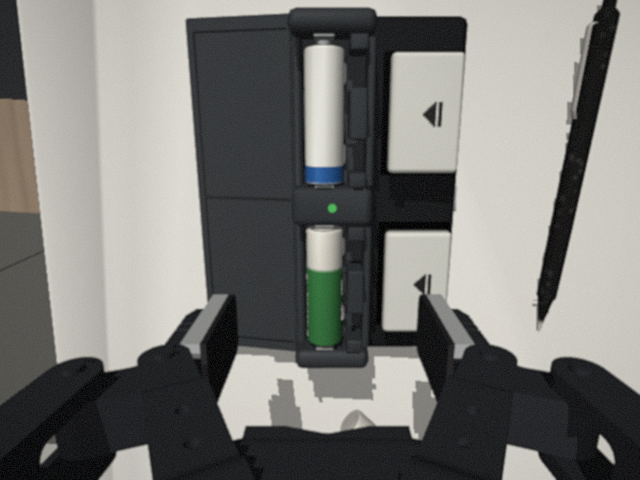

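The side view shows the rear finger over the right key at (180,210) and the front finger over the apron at (370,165), both level with the green cell. I'll descend gently.

Request:
{"api": "send_rows", "payload": {
  "rows": [
    [6.2,[0.1,-0.15,0.5],0],
    [6.2,[0,0,0.5],0],
    [6.2,[0,0,0.5],0],
    [6.2,[0,0,0],0],
    [6.2,[0,0,0],0]
  ]
}}

```text
t: 5.38
tool_pos: [0.4939, -0.1907, 0.0313]
tool_rot: [-2.151, -2.29, 0.0]
contact_force: [-0.3, -0.3, -0.1]
opening: 0.0621
grip_force: 0.0
```

Request:
{"api": "send_rows", "payload": {
  "rows": [
    [6.2,[0,0,0.3],0],
    [6.2,[0,0,0.3],0],
    [6.2,[0,0,0],0],
    [6.2,[0,0,0],0]
  ]
}}

```text
t: 5.88
tool_pos: [0.4938, -0.1907, 0.0253]
tool_rot: [-2.151, -2.29, 0.0]
contact_force: [-0.1, 0.1, 0.0]
opening: 0.0622
grip_force: 0.0
```

Request:
{"api": "send_rows", "payload": {
  "rows": [
    [6.2,[0,0,0.3],0],
    [6.2,[0,0,0],0],
    [6.2,[0,0,0],0]
  ]
}}

```text
t: 6.25
tool_pos: [0.4938, -0.1907, 0.0223]
tool_rot: [-2.151, -2.29, 0.0]
contact_force: [-0.4, 0.2, -0.3]
opening: 0.0621
grip_force: 0.0
```

Request:
{"api": "send_rows", "payload": {
  "rows": [
    [6.2,[0,0,0.3],0],
    [6.2,[0,0,0],0],
    [6.2,[0,0,0],0]
  ]
}}

```text
t: 6.62
tool_pos: [0.4938, -0.1907, 0.0192]
tool_rot: [-2.151, -2.289, 0.0]
contact_force: [0.2, 0.4, 0.6]
opening: 0.0621
grip_force: 0.0
```

Request:
{"api": "send_rows", "payload": {
  "rows": [
    [6.2,[0,0,0.3],0],
    [6.2,[0,0,0],0],
    [6.2,[0,0,0],0]
  ]
}}

```text
t: 7.0
tool_pos: [0.4938, -0.1906, 0.0163]
tool_rot: [-2.151, -2.29, 0.0]
contact_force: [-0.3, -0.1, -0.0]
opening: 0.0621
grip_force: 0.0
```

Request:
{"api": "send_rows", "payload": {
  "rows": [
    [6.2,[0,0,0.2],0],
    [6.2,[0,0,0],0],
    [6.2,[0,0,0],0]
  ]
}}

```text
t: 7.38
tool_pos: [0.494, -0.1907, 0.0144]
tool_rot: [2.151, 2.289, 0.0]
contact_force: [-0.4, 0.3, 1.0]
opening: 0.0617
grip_force: 0.6
```

Request:
{"api": "send_rows", "payload": {
  "rows": [
    [6.2,[0,0,0.2],0],
    [6.2,[0,0,0],0],
    [6.2,[0,0,0],0]
  ]
}}

```text
t: 7.75
tool_pos: [0.494, -0.1907, 0.0124]
tool_rot: [2.151, 2.289, 0.0]
contact_force: [0.2, -0.4, 1.1]
opening: 0.0623
grip_force: 0.8
```

```bash
python3 - <<'E'
from h import *; from station import ctrl
F=[]
im=ctrl.get_image("side"); c=cv2.resize(im["frame"][260:400,270:410],None,fx=4,fy=4)
w=ctrl.get_image("wrist")["frame"][150:400,150:500]
w=cv2.resize(w,(784,560)); 
cv2.imwrite("pics/s3.png",np.hstack([c[:,:400],w[:,:400]*1])[:,:,::-1])
print(ctrl.get_obs()["contact_force"],ctrl.get_obs()["wrist_torque"])
E
```

```text
[ 0.69509009 -0.30117519  1.98725221] [ 0.02972073 -0.08512832  0.07452181]
```

View pics/s3.png

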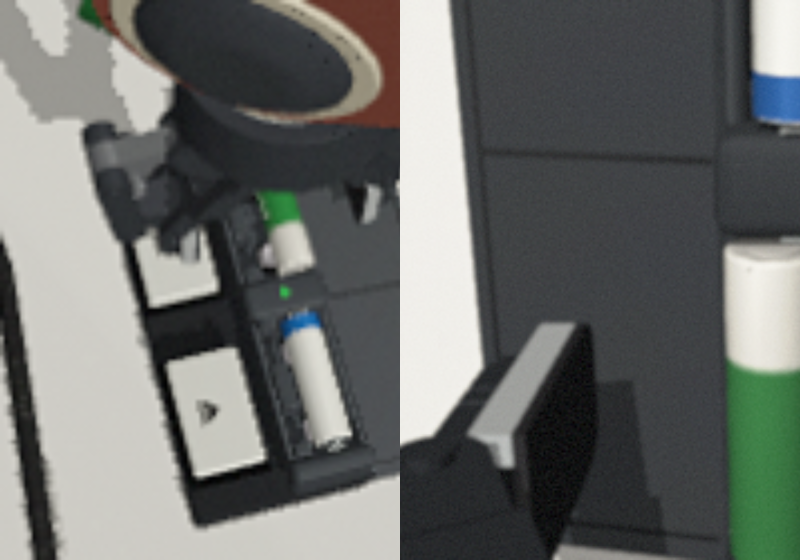

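The key is touched at TCP z≈15.5 mm (pad force 0.6–0.8 N), so the stop should be at about 6.3 mm. The cell is already rising in its bay. Pressing on in small steps.

Request:
{"api": "send_rows", "payload": {
  "rows": [
    [6.2,[0,0,0.2],0],
    [6.2,[0,0,0.1],0],
    [6.2,[0,0,0],0]
  ]
}}

```text
t: 8.22
tool_pos: [0.494, -0.1908, 0.0094]
tool_rot: [2.151, 2.289, 0.0]
contact_force: [0.7, 0.2, 2.7]
opening: 0.0621
grip_force: 1.0
```

Request:
{"api": "send_rows", "payload": {
  "rows": [
    [6.2,[0,0,0.1],0],
    [6.2,[0,0,0.1],0],
    [6.2,[0,0,0],0],
    [6.2,[0,0,0],0]
  ]
}}

```text
t: 8.72
tool_pos: [0.494, -0.1907, 0.0074]
tool_rot: [2.151, 2.289, 0.0]
contact_force: [0.6, 0.5, 1.7]
opening: 0.0623
grip_force: 1.2
```

```bash
cat >look.py <<'E'
from h import *; from station import ctrl; import sys
im=ctrl.get_image("wrist"); f=im["frame"].astype(int); R,G,B=f[...,0],f[...,1],f[...,2]
m=((G>R+35)&(G>B+25)); m[:, :180]=0; m[:,450:]=0; m[360:]=0; m=m.astype(np.uint8)
n,l,st,ce=cv2.connectedComponentsWithStats(m)
for i in range(1,n):
    if st[i,4]>150:
        v,u=np.where(l==i); P=world(im,np.c_[u,v]); p=np.median(P,0)
        X=np.array([np.cos(YAW),np.sin(YAW)]); d=p[:2]-KEY
        print(st[i],"charger x,y,z mm",38.5+1e3*d@X,-34+1e3*d@np.array([-X[1],X[0]]),1e3*p[2], "rect",cv2.minAreaRect(np.c_[u,v].astype(np.float32)))
o=ctrl.get_obs(); print(o["tool_pos"],o["contact_force"],o["grip_force"],o["opening"])
cv2.imwrite(f"pics/{sys.argv[1]}.png",im["frame"][:,:,::-1])
E
python3 look.py w4
```

```text
[ 275  322   45   38 1201] charger x,y,z mm -10.42708461369697 -29.878932541888666 32.557249968315325 rect ((297.0, 340.5), (44.0, 37.0), 0.0)
[ 0.49400487 -0.19075047  0.00742851] [ 1.76806946 -0.76394684  2.12390769] 1.1798470839858055 0.06211716355636774
```

Request:
{"api": "send_rows", "payload": {
  "rows": [
    [6.2,[0,0,0.1],0],
    [6.2,[0,0,0],0],
    [6.2,[0,0,0],0]
  ]
}}

```text
t: 9.15
tool_pos: [0.494, -0.1908, 0.0068]
tool_rot: [2.151, 2.289, 0.0]
contact_force: [-1.1, 0.8, 5.8]
opening: 0.0622
grip_force: 2.9
```

```bash
python3 look.py w5
```

```text
[ 234  310   40   50 1577] charger x,y,z mm -23.022014827125922 -33.382434123911665 22.01280648168155 rect ((253.5, 334.5), (49.0, 39.0), 90.0)
[ 0.49405908 -0.19075792  0.00684488] [-0.49960827  0.58743034  5.35527837] 2.9237485671183094 0.0621398191492644
```

The cell dropped onto the apron and was caught by the finger (axis x≈-23 mm). The key is at its stop. I'll ease the key slightly and bring the cell back to the lip.

Request:
{"api": "send_rows", "payload": {
  "rows": [
    [6.2,[0,0.1,-0.06],0],
    [6.2,[0,0.1,0],0],
    [6.2,[0,0.05,0],0],
    [6.2,[0,0,0],0]
  ]
}}

```text
t: 9.7
tool_pos: [0.4949, -0.1907, 0.0069]
tool_rot: [-2.149, -2.288, 0.004]
contact_force: [-7.3, -0.8, 8.9]
opening: 0.0617
grip_force: 4.3
```

```bash
python3 look.py w6
```

```text
[ 234  309   41   51 1604] charger x,y,z mm -22.136275438855215 -33.23845974213356 22.114959437471825 rect ((254.0, 334.0), (40.0, 50.0), 0.0)
[ 0.49489297 -0.19062527  0.00688392] [-7.32848742 -1.25436429  8.81474255] 4.280613592418376 0.06189654403519521
```

View pics/w6.png

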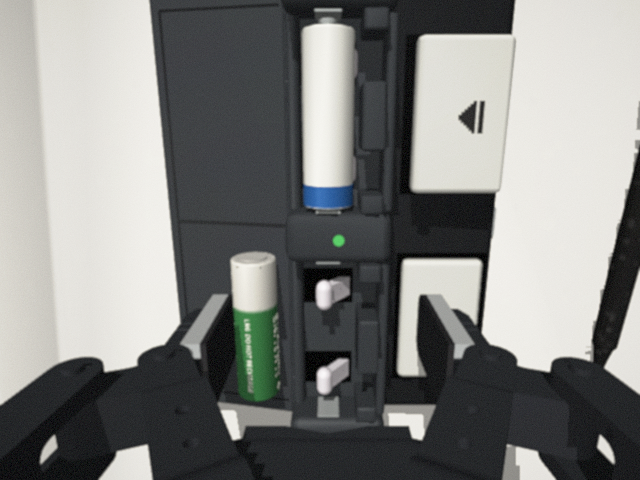

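The cell lies against the front finger (px 232–277), still about 4–5 mm short of the lip (edge at px ~292). The 7 N is friction of the rear finger, which is jammed on the bottomed key. I'll ease the key up by 1 mm to free the slide.

Request:
{"api": "send_rows", "payload": {
  "rows": [
    [6.2,[0,-0.1,-0.05],0],
    [6.2,[0,0,-0.05],0],
    [6.2,[0,0,0],0],
    [6.2,[0,0,0],0]
  ]
}}

```text
t: 10.25
tool_pos: [0.4951, -0.1904, 0.0076]
tool_rot: [-2.151, -2.289, 0.0]
contact_force: [-2.2, 0.6, 2.8]
opening: 0.0621
grip_force: 1.2
```

Request:
{"api": "send_rows", "payload": {
  "rows": [
    [6.2,[0,0.1,0],0],
    [6.2,[0,0,0],0],
    [6.2,[0,0,0],0]
  ]
}}

```text
t: 10.62
tool_pos: [0.4963, -0.1903, 0.0078]
tool_rot: [-2.151, -2.289, -0.0]
contact_force: [-1.5, 1.1, 2.3]
opening: 0.062
grip_force: 1.2
```

```bash
python3 look.py w7
```

```text
[ 234  309   41   51 1609] charger x,y,z mm -20.707399654278113 -33.292806843705876 22.408484610404177 rect ((254.1243896484375, 333.98052978515625), (51.131290435791016, 39.04344177246094), 88.21009063720703)
[ 0.49633598 -0.19027288  0.00781626] [-1.45628462  0.63631277  2.8584358 ] 1.1522699092165567 0.062186988237554704
```

Request:
{"api": "send_rows", "payload": {
  "rows": [
    [6.2,[0,0.1,0],0],
    [6.2,[0,0,0],0],
    [6.2,[0,0,0],0]
  ]
}}

```text
t: 11.05
tool_pos: [0.4974, -0.1904, 0.0079]
tool_rot: [2.151, 2.29, 0.0]
contact_force: [-1.9, 0.9, 2.6]
opening: 0.0621
grip_force: 1.1
```

Request:
{"api": "send_rows", "payload": {
  "rows": [
    [6.2,[0,0.05,0],0],
    [6.2,[0,0,0],0],
    [6.2,[0,0,0],0]
  ]
}}

```text
t: 11.42
tool_pos: [0.4978, -0.1905, 0.0079]
tool_rot: [2.151, 2.29, -0.0]
contact_force: [-1.6, -0.2, 2.2]
opening: 0.0621
grip_force: 1.2
```

```bash
python3 look.py w8
```

```text
[ 234  310   41   50 1618] charger x,y,z mm -19.276082527133006 -33.527601556696666 22.672804242672136 rect ((254.01187133789062, 334.4875183105469), (49.93635940551758, 39.110313415527344), 88.60282135009766)
[ 0.49783714 -0.19045554  0.00791383] [-1.51998366  0.57969738  2.30475094] 1.208640520926565 0.06213233492753184
```

Request:
{"api": "send_rows", "payload": {
  "rows": [
    [6.2,[0,0.05,0],0],
    [6.2,[0,0,0],0],
    [6.2,[0,0,0],0]
  ]
}}

```text
t: 11.85
tool_pos: [0.4984, -0.1905, 0.0079]
tool_rot: [2.151, 2.289, 0.0]
contact_force: [-0.8, 0.9, 2.0]
opening: 0.0619
grip_force: 1.2
```

Request:
{"api": "send_rows", "payload": {
  "rows": [
    [6.2,[0,0.05,0],0],
    [6.2,[0,0,0],0],
    [6.2,[0,0,0],0]
  ]
}}

```text
t: 12.22
tool_pos: [0.4989, -0.1904, 0.0079]
tool_rot: [2.151, 2.289, 0.0]
contact_force: [-2.3, 0.1, 2.6]
opening: 0.062
grip_force: 1.2
```

```bash
python3 look.py w9
```

```text
[ 234  309   40   51 1614] charger x,y,z mm -18.124609062521294 -33.45623293104444 22.87509378345115 rect ((253.49996948242188, 333.9999694824219), (49.99999237060547, 38.99999237060547), 90.0)
[ 0.49891978 -0.19039966  0.00795614] [-1.4963725  -0.52713417  2.56457155] 1.1903090262785554 0.06191622922207343
```

Request:
{"api": "send_rows", "payload": {
  "rows": [
    [6.2,[0,0.05,0],0],
    [6.2,[0,0,0],0],
    [6.2,[0,0,0],0]
  ]
}}

```text
t: 12.65
tool_pos: [0.4992, -0.1904, 0.0079]
tool_rot: [-2.151, -2.29, 0.0]
contact_force: [-2.6, -0.1, 3.2]
opening: 0.0617
grip_force: 1.7
```

Request:
{"api": "send_rows", "payload": {
  "rows": [
    [6.2,[0,0.05,0],0],
    [6.2,[0,0,0],0],
    [6.2,[0,0,0],0]
  ]
}}

```text
t: 13.02
tool_pos: [0.4993, -0.1903, 0.0078]
tool_rot: [-2.15, -2.289, 0.001]
contact_force: [-5.2, -0.1, 4.0]
opening: 0.0619
grip_force: 2.8
```

```bash
python3 look.py w10
```

```text
[ 233  309   41   51 1603] charger x,y,z mm -17.796267645684864 -33.44176110852535 22.89207113541622 rect ((253.0, 334.0), (50.0, 40.0), 90.0)
[ 0.49934032 -0.19033059  0.0078043 ] [-4.3317212  -1.03279151  4.93876603] 2.784574069082737 0.06177647008050305
```

View pics/w10.png

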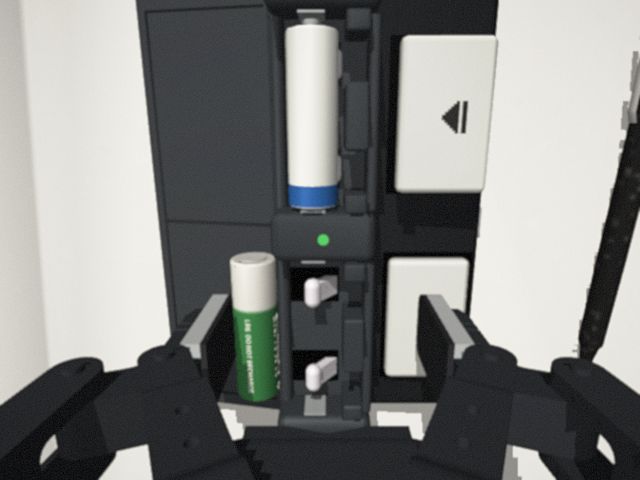

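The cell's right edge (px 277) now meets the lip edge (~278) and looks parallel to it. The white cell is still in its bay. The force rose as the motion stopped, so it is seated with about 3 N. I'll check that it is steady, then hand in.

Request:
{"api": "send_rows", "payload": {
  "rows": [
    [6.2,[0,0,0],0],
    [6.2,[0,0,0],0],
    [6.2,[0,0,0],0],
    [6.2,[0,0,0],0]
  ]
}}

```text
t: 13.58
tool_pos: [0.4993, -0.1903, 0.0078]
tool_rot: [-2.15, -2.289, 0.001]
contact_force: [-5.4, -1.1, 4.8]
opening: 0.0618
grip_force: 2.8
```

```bash
python3 look.py w11; python3 -c "
from station import ctrl
print(ctrl.finish_job())"
```

```text
[ 233  309   42   51 1621] charger x,y,z mm -17.779139493850415 -33.411714976154315 22.85231056866019 rect ((253.51162719726562, 333.9878234863281), (50.93793869018555, 40.1076774597168), 88.63607025146484)
[ 0.49936061 -0.19032453  0.00782652] [-4.12099888 -1.35873438  4.59261714] 2.782018817961216 0.06165438513192367
the job is handed in; nothing more can be done
None
```

The green cell popped out over the lip, and the front finger caught it and is holding it square against the front of the lip with roughly 3 N; the rear finger still has the eject key pressed, the white cell is in its bay, and the job is handed in.

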